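# Break the lid stay and close the tool chest

## Robot

A 6-joint arm with a two-finger parallel gripper is mounted at the origin on a cart in front of the work surface, level with it; the furniture and walls round the work are solid. World frame = base frame: x ahead of the robot, y to its left, z up, the work surface at z = 0. Lengths are in m, angles in degrees, forces in N, time in s.
With the tool pointing down it reaches from about 0.375 to 0.9 m from the base axis. Payload 3.1 kg.
Tool frame: the origin (TCP) lies between the finger pads; the fingertips stand 11 mm ahead of it and the grasp point (between the pads) lies 8 mm behind it; x points along the fingers, y is the direction in which the jaws open and shut, and the axes are right-handed (so a half turn about x gives the same grasp; the last joint's range is limited). The gripper opens to 87 mm and grips with 3 to 60 N. Pads are 19 mm wide; open, the fingers measure 117 mm over their backs; the gripper's body (75 mm by 190 mm) begins 51 mm behind the grasp point.
Start: joints at [64.257, 30.224, 82.088, -0, 67.689, -10.227], TCP at [0.167, 0.602, 0.234] pointing down, gripper open.
Joint ranges: [-176.69, 176.69], [-43.24, 126.21], [12.49, 139.97], [-82, 262], [0, 151.66], [-163.58, 163.58]. Speed limits (degrees/s): [159.86, 159.86, 180, 180, 180, 180].

## Interface

Orientations are given as a 3x3 rotation matrix whose columns are the frame's x, y, z axes.
In Python, from rig import bot gives the robot as it stands.
- The arm moves only by the shell command python3 -m inch 'ROWS' [OPENING]. ROWS is a JSON object of lists of equal length, an entry for each row: "dp": the shift along the tool's x, y, z in mm, a list of three; "yaw": the turn about the tool's x in degrees. In form: {"dp": [[tx, ty, tz], ...], "yaw": [yaw, ...]}. A call has 1 to 20 rows; each row shifts and turns the commanded pose from where the row before left it, along the tool's axes as they then stand; what a row does not reach is not made up. A row lasts 1/12 s, in which the tool goes at most 41.7 mm and 7.16 degrees, less where a joint would pass 70% of its speed; a pose out of reach is approached as far as the arm can. A call is refused whole if a number of a shift passes 41.7 or a number of a turn 7.16, either way. A call with a gripper value outside its range is refused whole. OPENING is the finger opening in mm, from 0 to 87, set as the call begins (- or left out, the last holds). The fingers move at their own pace and stop on an object; the grip force is fixed at half the most. Time passes only in rows, so rows that do not move let the fingers close. It gives the time, the measured TCP pose, the force and the opening at its end, in the units of the state.
- bot.read_state(): the state, without advancing time (a new reading comes with each control period).
- bot.capture(name): name is "scene" or "top" or "wrist"; returns a dict with "color" (420x560x3 uint8, red, green, blue), "intrinsics" (3x3 intrinsics, pixels), "pose" (4x4, takes a point from camera to world coordinates). Camera axes: x right, y down, z forward; pixel columns grow to the right and rows downward; lengths in m; the calibration is good to about 2 mm. A picture is of the moment at which its call begins. There is no depth.
- bot.hand_in(): hands the job in, once; it reports no verdict.
The state is a dict: "time_s": time; "joint_positions": joint angles; "qvel": joint speeds; "tau": joint torques, N m; "position": TCP position; "tcp_rot": TCP orientation; "force": force on the tool from outside, world axes, zero at the start; "moment": the same for the moment, N m; "opening": opening from 0.0 (shut) to 1.0 (fully open).
Only numpy, scipy, OpenCV 4.12 (cv2) and the standard library are available. Lean on these libraries where they do the work, as an engineer would, in place of code of your own. Each camera call takes 0.05 s, during which the arm holds its last target.

## Task

The wooden tool chest stands open, its lid propped by a steel folding stay that is locked straight. Press down on the thumb tab at the stay's knee until the stay folds, then bring the lid down gently, without slamming it, until it is fully shut, and let go.

Things in the scene. Friction and masses are not known exactly. Their poses are not given: they have to be found in the camera images.
- tool_chest: Open wooden chest, fixed to the table: 200 deep, 260 wide, 100 high, walls 8 mm. Origin: centre of its underside; x towards the lid hinge (away from the robot), y along the hinge to the left, z up; turned at most 20 degrees. Hinge line level along y, at x +100, z 100 mm. The steel stay runs inside the left (+y) end, from the front part of the rim up to the lid; tools lie in the right part.
- thumb_tab (a point): Centre of the upper face of the stay's thumb tab at its knee: flat steel plate 40 x 36 x 4 mm, sloping 10 degrees up towards the hinge, 142 mm above the table, 42 mm above the chest's rim. Its middle is 32 mm from the inner face of the left wall. It swings about the strap's foot, 64 mm nearer the front and 42 mm lower: 30 mm down brings it about 12 mm towards the hinge.
- lid_press (a point): Point on the outer face of the wooden lid (200 x 260 x 10 mm), midway along its width, 30 mm from its free edge. Lid axes: x along the lid towards the hinge, y along the hinge to the left, z square out of the outer face. The hinge line lies 170 mm along +x and 10 mm along -z of it. 270 mm above the table with the lid open (outer face away from the robot), 110 mm shut (outer face up).
- chest_lid (a joint): Lid hinge, rad: 0 = standing open as found (leaning back, 95 degrees from shut), 1.66 = shut. The hinge is stiff: the lid stays where it is left. Once the stay is broken, about 3 N at lid_press, from behind and above, moves it; while the stay is locked it will not close.
- stay_knee (a joint): Knee of the folding stay, rad: 0 = locked (a hair past straight, against its stop), about 0.7 with the tab pressed 27 mm down, 2.4 with the lid shut. A few N pass it over straight, then up to about 8 N as it draws the lid a little down with it; it stays folded when let go.

How it is judged:
By the outcome, as a careful person would: the job done as asked, in the order asked, and still so for the second after the job is handed in, with the robot touching nothing.
It also fails if it takes over 48 s, if anything falls off the work surface, if the arm or the gripper's body presses on something with over 40 N, if the wrist force passes 120 N, or if a joint passes its speed limit or range.

## Working session

There is one attempt and no reset: what is moved stays moved. The work goes in short steps, Python scripts to look and compute and a shell command to move; the robot and the scene stay as the last step left them, time stands still between calls to the robot, and variables do not carry over. Pictures are saved under pics/ and viewed, and the job is handed in when it is done.

```bash
ls; mkdir -p pics
python3 - <<'E'
from rig import bot
import cv2
s=bot.read_state()
print(s)
for n in ["scene","top","wrist"]:
    c=bot.capture(n); cv2.imwrite(f"pics/{n}0.png",c["color"][:,:,::-1]); print(n,c["intrinsics"].tolist(),c["pose"].round(4).tolist())
E
```

```text
pics
{'time_s': 0.0, 'joint_positions': array([ 6.42540568e+01,  3.02789186e+01,  8.21571441e+01,  7.15555923e-04,
        6.76876424e+01, -1.02268457e+01]), 'qvel': array([ 0.02663112, -0.10116757,  0.08140278,  0.00824961, -0.03013109,
       -0.13854228]), 'tau': array([-4.35072971e-04, -4.40044677e+01, -1.76595676e+01,  6.33560889e-02,
        5.82658290e-02, -1.31522334e-04]), 'position': array([0.16687559, 0.60157511, 0.2325679 ]), 'tcp_rot': array([[-9.48262815e-04,  2.67563127e-01,  9.63539866e-01],
       [-1.93970992e-03,  9.63537995e-01, -2.67564516e-01],
       [-9.99997669e-01, -2.12270932e-03, -3.94692399e-04]]), 'force': array([ 0.18041988, -0.22977892, -0.06107533]), 'moment': array([-0.01218971, -0.00713064,  0.0212083 ]), 'opening': 1.0002552530968143}
scene [[407.60521002347485, 0.0, 280.53537732269564], [0.0, 407.60521002347485, 214.81991088655505], [0.0, 0.0, 1.0]] [[0.7414, -0.5081, 0.4383, 0.237], [-0.6709, -0.5488, 0.4987, -0.3514], [-0.0128, -0.6638, -0.7478, 0.792], [0.0, 0.0, 0.0, 1.0]]
top [[439.21646793444427, 0.0, 280.9153441075273], [0.0, 439.21646793444427, 214.4229432122217], [0.0, 0.0, 1.0]] [[0.0006, -0.9977, 0.0683, 0.5667], [-1.0, -0.0005, 0.0009, 0.0713], [-0.0008, -0.0683, -0.9977, 1.0362], [0.0, 0.0, 0.0, 1.0]]
wrist [[317.6448764897535, 0.0, 279.95777779641634], [0.0, 317.6448764897535, 207.16883762111476], [0.0, 0.0, 1.0]] [[0.2672, 0.9312, 0.2478, 0.0985], [0.9636, -0.2576, -0.0712, 0.6212], [-0.0025, 0.2578, -0.9662, 0.3843], [0.0, 0.0, 0.0, 1.0]]
```

View pics/scene0.png

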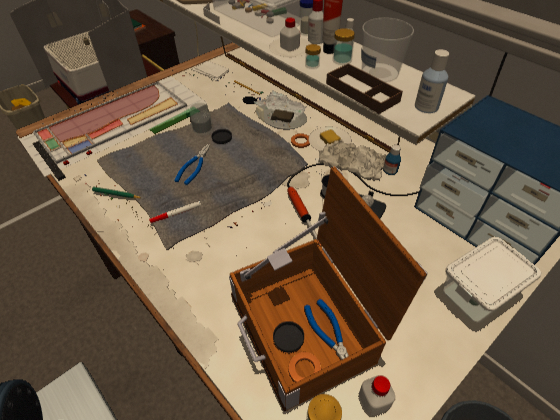

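View pics/top0.png

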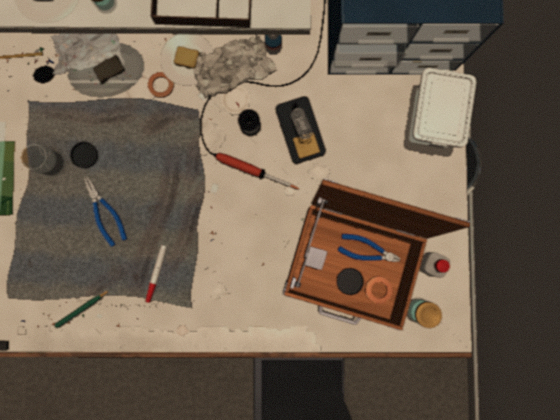

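View pics/wrist0.png

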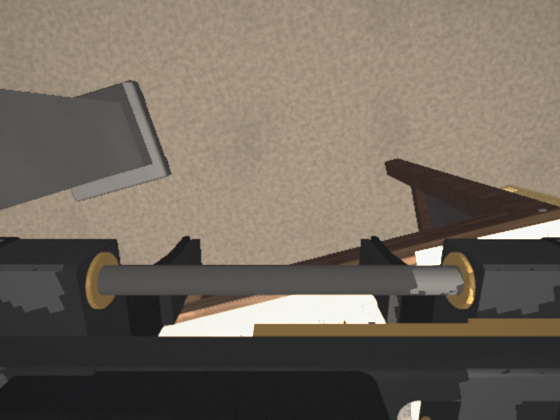

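Run:
```python
import cv2
a=cv2.imread("pics/top0.png")[170:340,270:480]; cv2.imwrite("pics/top0c.png",cv2.resize(a,None,fx=3.5,fy=3.5,interpolation=cv2.INTER_CUBIC))
a=cv2.imread("pics/scene0.png")[160:410,220:440]; cv2.imwrite("pics/scene0c.png",cv2.resize(a,None,fx=2.4,fy=2.4,interpolation=cv2.INTER_CUBIC))
```

```text
(no output)
```

View pics/top0c.png

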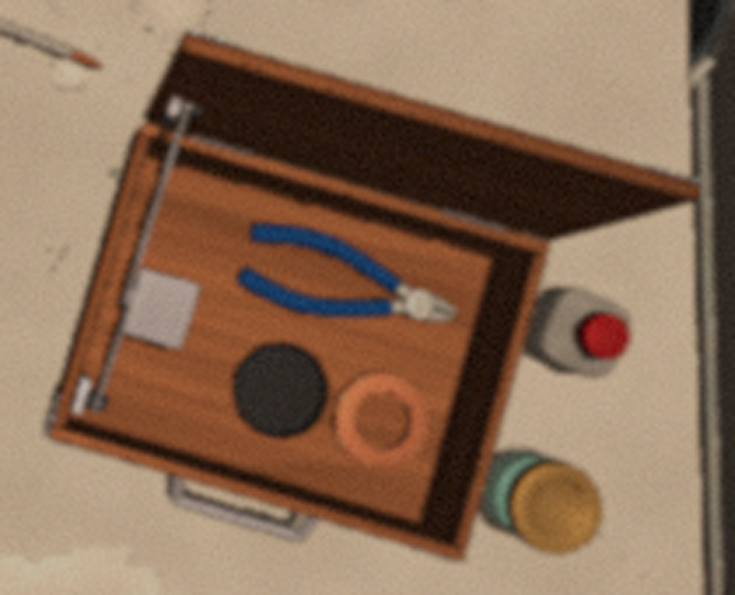

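View pics/scene0c.png

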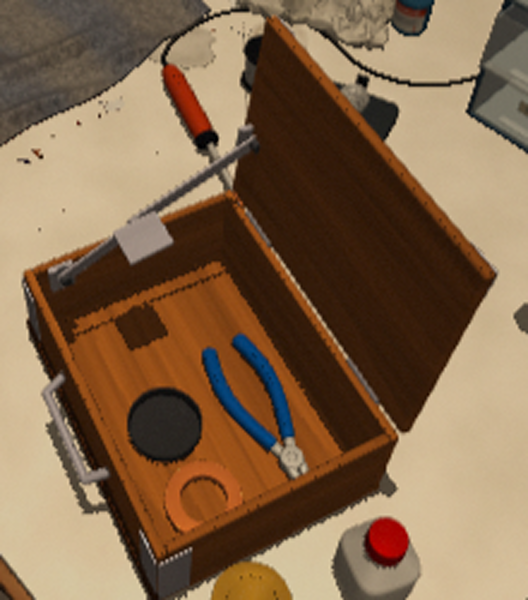

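```bash
cat > h.py <<'E'
import numpy as np
C={'scene':(407.605,280.535,214.82,[[0.7414,-0.5081,0.4383,0.237],[-0.6709,-0.5488,0.4987,-0.3514],[-0.0128,-0.6638,-0.7478,0.792]]),
'top':(439.216,280.915,214.423,[[0.0006,-0.9977,0.0683,0.5667],[-1.0,-0.0005,0.0009,0.0713],[-0.0008,-0.0683,-0.9977,1.0362]])}
def ray(n,u,v):
    f,cx,cy,P=C[n];P=np.array(P);return P[:,3],P[:,:3]@np.array([(u-cx)/f,(v-cy)/f,1])
def atz(n,u,v,z):
    o,d=ray(n,u,v);return o+d*(z-o[2])/d[2]
def proj(n,p):
    f,cx,cy,P=C[n];P=np.array(P);q=P[:,:3].T@(np.array(p)-P[:,3]);return np.array([f*q[0]/q[2]+cx,f*q[1]/q[2]+cy])
def chest(p):  # pose -> T function
    c,s=np.cos(p[2]),np.sin(p[2])
    return lambda q: np.array([p[0]+c*q[0]-s*q[1],p[1]+s*q[0]+c*q[1],q[2]])
E
python3 - <<'E'
from h import *
from scipy.optimize import least_squares
t=lambda u,v:('top',u/3.5+270,v/3.5+170)
s=lambda u,v:('scene',u/2.4+220,v/2.4+160)
th=np.radians(95);
L=lambda y:(0.1+0.2*-np.cos(th)*1, y, 0.1+0.2*np.sin(th)) # inner free edge
obs=[(t(53,428),(-.1,.13,.1)),(t(465,555),(-.1,-.13,.1)),(t(143,125),(.1,.13,.1)),(t(548,240),(.1,-.13,.1)),
(s(25,272),(-.1,.13,.1)),(s(160,555),(-.1,-.13,.1)),(s(397,437),(.1,-.13,.1)),(s(235,193),(.1,.13,.1))]
fun=lambda p:np.concatenate([proj(*[a[0],chest(p)(q)])-a[1:] for a,q in obs])
r=least_squares(fun,[.5,-.1,-.2]);print(r.x,np.degrees(r.x[2]),r.fun.reshape(-1,2).round(1).tolist())
T=chest(r.x)
for a in (t(162,308),s(145,238)):
    w=atz(*a,.142);d=w[:2]-r.x[:2];c,s_=np.cos(r.x[2]),np.sin(r.x[2]);print('tab',w,'chest frame',c*d[0]+s_*d[1],-s_*d[0]+c*d[1])
print('tab expected',[T((x,.122-.032,.142)) for x in (-.03,)])
# lid press
pv=np.array([.1,0,.1])
for phi in (95,):
    a=np.radians(phi); ux=np.array([np.cos(a)*-1,0,np.sin(a)]) # toward free edge
    n=np.array([np.sin(a),0,np.cos(a)])
    print('lidpress',T(pv+.17*ux+.01*n), 'edge',T(pv+.2*ux))
print(proj('top',T(pv+.2*ux+[0,.13,0])),proj('top',T(pv+.2*ux+[0,-.13,0])))
E
```

```text
[ 0.52141321 -0.08840354 -0.29156421] -16.705398500495562 [[-0.8, 1.5], [0.1, 1.2], [0.3, -2.4], [1.8, -0.2], [-0.8, -1.1], [-0.7, 1.2], [2.0, -0.4], [-1.3, -2.3]]
tab [5.39426535e-01 3.71247846e-04 1.42000000e-01] chest frame -0.008265295238033904 0.09020602616578292
tab [ 0.54043643 -0.00327148  0.142     ] chest frame -0.006250917580831218 0.08700733447971891
tab expected [array([0.51854991, 0.00642157, 0.142     ])]
lidpress [ 0.64092541 -0.12427119  0.26848154] edge [ 0.63388822 -0.12215921  0.29923894]
[322.09341888 182.50446403] [470.76889801 226.78417386]
```

```bash
python3 -m inch '{"dp":[[0,-5,6],[0,-12,13],[0,-20,22],[0,-27,30],[0,-27,30],[0,-27,30],[0,-27,30],[0,-27,30],[0,-27,30],[0,-27,30],[0,-27,30],[0,-27,30],[0,-27,30],[0,-27,30],[0,-27,30],[0,-27,30],[0,-27,30],[0,-25,28],[0,-15,16],[0,-5,6]],"yaw":[1.2,0,0,0,0,0,0,0,0,0,0,0,0,0,0,0,0,0,0,0]}' 0
python3 - <<'E'
from rig import bot
import numpy as np
s=bot.read_state();p=np.array(s["position"]);R=np.array(s["tcp_rot"]);print(p,R.round(4).tolist(),s["joint_positions"].round(1))
print((R.T@(np.array([.5334,-.0033,.185])-p)*1000).round(1))
E
```

```text
time_s: 1.82
position: [0.5264, 0.0109, 0.2336]
tcp_rot: [[0.002, 0.292, 0.956], [-0.001, 0.956, -0.292], [-1.0, -0.001, 0.002]]
force: [0.5, 0.0, -1.0]
opening: 0.007
[0.52635264 0.01089179 0.23359528] [[0.0019, 0.2922, 0.9564], [-0.0014, 0.9564, -0.2922], [-1.0, -0.0008, 0.0023]] [-11.   22.6  96.2  -0.1  61.  -83.9]
[ 48.6 -11.5  10.8]
```

```bash
python3 -m inch '{"dp":[[5,-2,2],[10,-4,4],[15,-4,4],[12,-1,1],[6,0,0],[0,0,0],[0,0,0]],"yaw":[0,0,0,0,0,0,0]}'
python3 - <<'E'
from rig import bot
import cv2
for n in ["scene","top","wrist"]:
    c=bot.capture(n)["color"][:,:,::-1]
    if n=="scene": c=cv2.resize(c[160:410,220:440],None,fx=2.4,fy=2.4)
    if n=="top": c=cv2.resize(c[170:340,270:480],None,fx=3.5,fy=3.5)
    cv2.imwrite(f"pics/{n}1.png",c)
s=bot.read_state(); print(s["position"],s["force"])
E
```

```text
time_s: 2.4
position: [0.5308, 0.0022, 0.185]
tcp_rot: [[-0.002, 0.286, 0.958], [0.001, 0.958, -0.286], [-1.0, -0.0, -0.002]]
force: [0.7, -0.7, -0.6]
opening: 0.001
[0.53199667 0.00157143 0.18620263] [ 0.60491064  0.38005291 -0.12042437]
```

View pics/scene1.png

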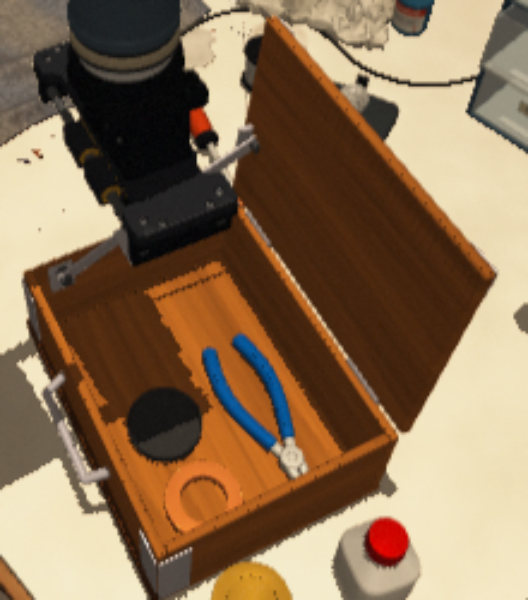

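View pics/wrist1.png

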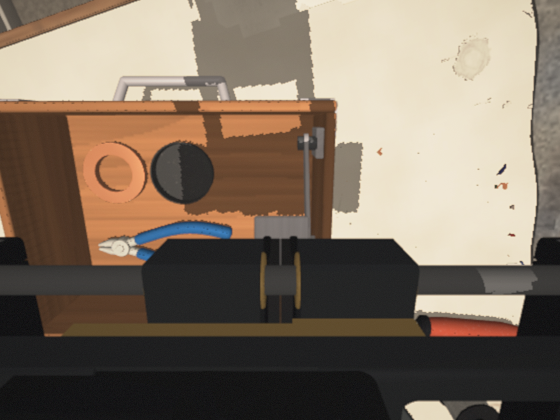

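```bash
python3 -m inch '{"dp":[[5,-2,1],[8,-2,2],[6,0,0],[4,0,0],[4,0,0],[4,0,0],[4,0,0],[4,0,0]],"yaw":[0,0,0,0,0,0,0,0]}'
python3 -m inch '{"dp":[[3,0,0.5],[3,0,0.5],[3,0,0.5],[3,0,0.5],[3,0,0.5]],"yaw":[0,0,0,0,0]}'
```

```text
time_s: 3.22
position: [0.5349, -0.004, 0.1467]
tcp_rot: [[0.003, 0.288, 0.958], [-0.001, 0.958, -0.288], [-1.0, 0.0, 0.003]]
force: [1.0, -0.4, 2.6]
opening: 0.009
time_s: 3.63
position: [0.54, -0.0055, 0.1332]
tcp_rot: [[0.01, 0.288, 0.958], [-0.002, 0.958, -0.288], [-1.0, 0.0, 0.01]]
force: [5.3, -1.6, 8.0]
opening: 0.007
```

```bash
python3 -m inch '{"dp":[[3,0,0.5],[3,0,0.5],[3,0,0.5],[3,0,0],[2,0,0],[0,0,0]],"yaw":[0,0,0,0,0,0]}'
python3 - <<'E'
from rig import bot
import cv2
for n in ["scene","wrist"]:
    c=bot.capture(n)["color"][:,:,::-1]
    if n=="scene": c=cv2.resize(c[160:410,220:440],None,fx=2.4,fy=2.4)
    cv2.imwrite(f"pics/{n}2.png",c)
s=bot.read_state(); print(s["position"],s["force"])
E
```

```text
time_s: 4.13
position: [0.5433, -0.0065, 0.1196]
tcp_rot: [[0.014, 0.288, 0.958], [-0.003, 0.958, -0.288], [-1.0, 0.001, 0.014]]
force: [7.0, -2.4, 6.8]
opening: 0.004
[ 0.54328206 -0.00644646  0.11960898] [ 6.03005995 -2.22394651  4.65344709]
```

View pics/scene2.png

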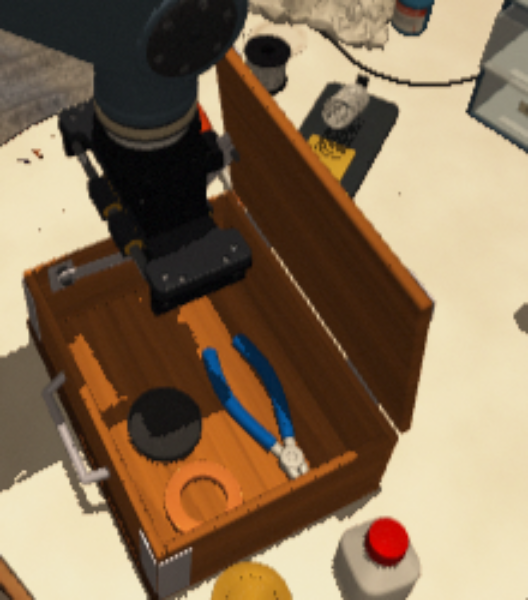

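View pics/wrist2.png

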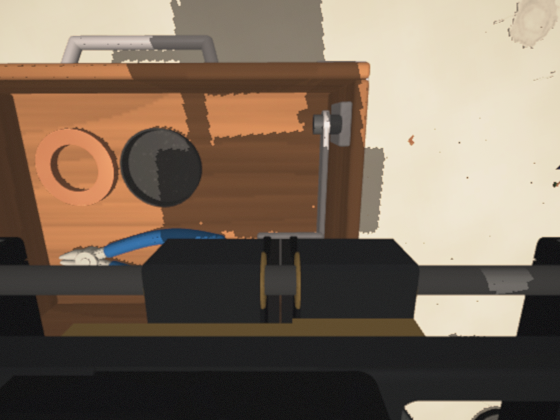

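```bash
python3 -m inch '{"dp":[[-3,0,-2],[-6,0,-4],[-12,0,-6],[-20,0,-6],[-28,0,-4],[-34,0,-2],[-34,0,0],[-34,0,0],[-34,0,0],[-26,0,0],[-14,0,0],[-5,0,0],[0,0,0]],"yaw":[0,0,0,0,0,0,0,0,0,0,0,0,0]}'
python3 - <<'E'
from rig import bot
import cv2
for n in ["scene","top"]:
    c=bot.capture(n)["color"][:,:,::-1]; cv2.imwrite(f"pics/{n}3.png",c)
s=bot.read_state(); print(s["position"],s["force"])
E
```

```text
time_s: 5.32
position: [0.5135, 0.0025, 0.368]
tcp_rot: [[-0.0, 0.287, 0.958], [0.0, 0.958, -0.287], [-1.0, 0.0, -0.0]]
force: [0.3, -0.3, -0.0]
opening: 0.004
[0.5127998  0.00253859 0.36591439] [ 0.44969279 -0.53548869 -1.02206299]
```

View pics/scene3.png

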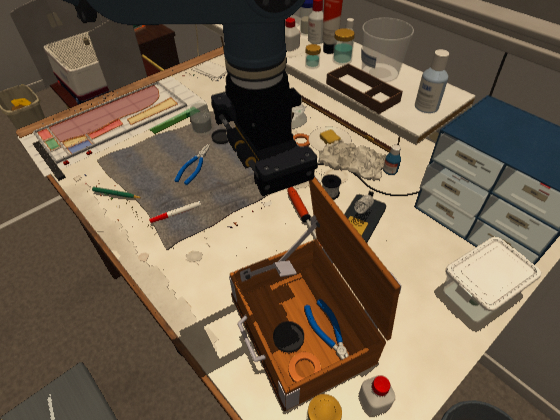

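View pics/top3.png

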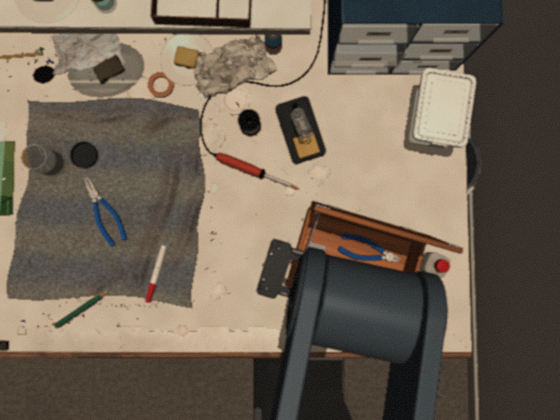

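```bash
cat >> h.py <<'E'
P=[0.52141,-0.0884,-0.29156]
T=chest(P)
def lid(phi,d,y,t): # phi deg from shut, d from hinge, t height off inner face
    a=np.radians(phi);return T((.1-d*np.cos(a)+t*np.sin(a),y,.1+d*np.sin(a)+t*np.cos(a)))
E
python3 - <<'E'
from h import *
for phi in (88,84,80,76,72):
    print(phi,[(n,proj(n,lid(phi,.2,y,t)).round(0)) for n in('top','scene') for y in(.13,-.13) for t in (0,.01)])
from rig import bot
s=bot.read_state()
p=np.array(s["position"]);R=np.array(s["tcp_rot"])
for phi in (76,80,84): print(phi,lid(phi,.17,0,.01),(R.T@(lid(phi,.17,0,.01)-p)*1000).round(0))
E
python3 - <<'E'
import cv2
a=cv2.imread("pics/scene3.png")[160:360,220:420]; cv2.imwrite("pics/s3c.png",cv2.resize(a,None,fx=3,fy=3))
a=cv2.imread("pics/top3.png")[180:270,290:480]; cv2.imwrite("pics/t3c.png",cv2.resize(a,None,fx=4,fy=4))
E
```

```text
88 [('top', array([318., 196.])), ('top', array([320., 191.])), ('top', array([467., 241.])), ('top', array([469., 235.])), ('scene', array([319., 170.])), ('scene', array([324., 168.])), ('scene', array([409., 282.])), ('scene', array([415., 280.]))]
84 [('top', array([316., 204.])), ('top', array([317., 198.])), ('top', array([465., 249.])), ('top', array([467., 243.])), ('scene', array([312., 173.])), ('scene', array([317., 171.])), ('scene', array([401., 286.])), ('scene', array([407., 283.]))]
80 [('top', array([313., 212.])), ('top', array([315., 206.])), ('top', array([462., 257.])), ('top', array([464., 251.])), ('scene', array([305., 176.])), ('scene', array([310., 173.])), ('scene', array([393., 291.])), ('scene', array([399., 288.]))]
76 [('top', array([311., 220.])), ('top', array([313., 214.])), ('top', array([459., 264.])), ('top', array([461., 259.])), ('scene', array([298., 179.])), ('scene', array([303., 177.])), ('scene', array([384., 296.])), ('scene', array([390., 292.]))]
72 [('top', array([308., 228.])), ('top', array([310., 222.])), ('top', array([456., 272.])), ('top', array([458., 267.])), ('scene', array([292., 183.])), ('scene', array([296., 180.])), ('scene', array([375., 301.])), ('scene', array([382., 297.]))]
76 [ 0.58709209 -0.10811201  0.26736949] [ 98. -85. 103.]
80 [ 0.59834778 -0.11148999  0.2691538 ] [ 96. -85. 115.]
84 [ 0.60969527 -0.11489551  0.27011401] [ 95. -85. 127.]
```

View pics/s3c.png

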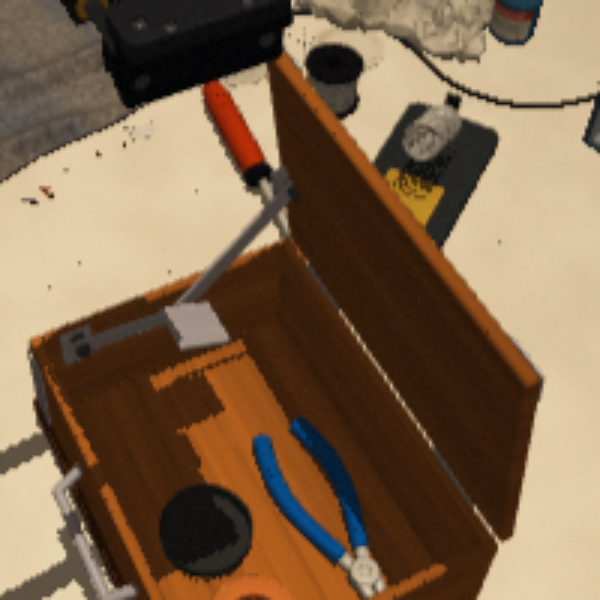

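View pics/t3c.png

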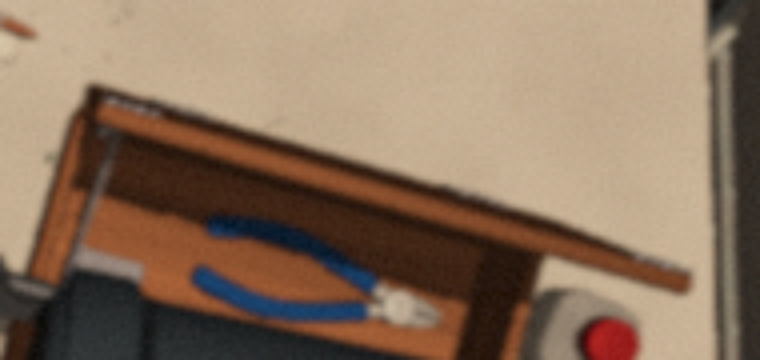

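```bash
python3 -m inch '{"dp":[[0,-5,10],[0,-12,22],[0,-16,32],[0,-18,34],[0,-16,32],[0,-12,22],[0,-6,12],[0,0,4],[8,0,0],[16,0,0],[22,0,0],[20,0,0],[12,0,0],[6,0,0],[0,0,0]],"yaw":[0,0,0,0,0,0,0,0,0,0,0,0,0,0,0]}'
python3 - <<'E'
from rig import bot
import cv2
from h import *
for n in ["scene","top"]:
    c=bot.capture(n)["color"][:,:,::-1]; cv2.imwrite(f"pics/{n}4.png",c)
s=bot.read_state(); p=s["position"];R=np.array(s["tcp_rot"]); print(p,s["force"])
tip=R@np.array([.011,0,-.0095])+p
print('tip corner to press pt (tool mm)',(R.T@(lid(81,.17,0,.01)-tip)*1000).round(1))
E
```

```text
time_s: 6.67
position: [0.6489, -0.1262, 0.2811]
tcp_rot: [[-0.005, 0.287, 0.958], [0.002, 0.958, -0.287], [-1.0, 0.001, -0.005]]
force: [0.5, 0.8, -0.2]
opening: 0.008
[ 0.65066934 -0.12705624  0.2838291 ] [-0.87320929  0.65167263  0.39881429]
tip corner to press pt (tool mm) [  3.4  -0.1 -42.1]
```

View pics/scene4.png

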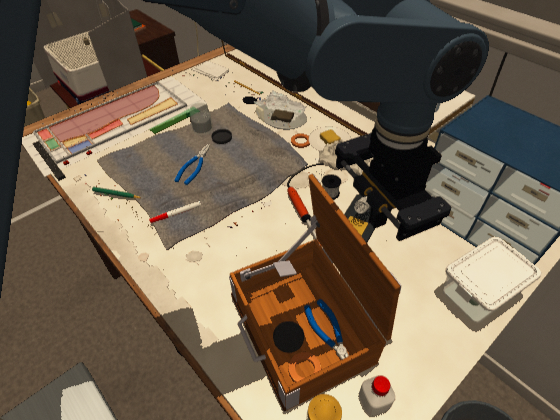

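View pics/top4.png

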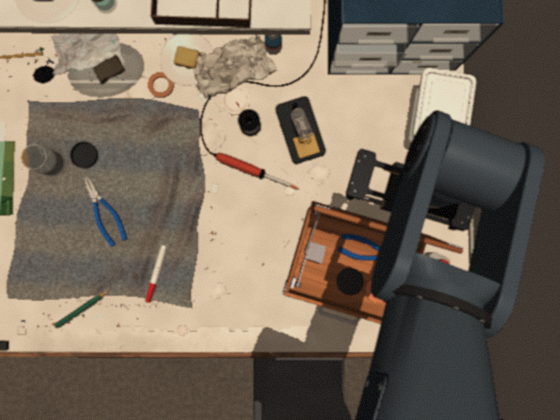

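```bash
python3 -m inch '{"dp":[[1,0,-5],[1,0,-8],[1,0,-8],[0,0,-6],[0,0,-4],[0,0,-4],[0,0,-4],[0,0,-3],[0,0,-3]],"yaw":[0,0,0,0,0,0,0,0,0]}'
python3 - <<'E'
import numpy as np
g=lambda a:np.array([-(100+170*np.sin(a)+10*np.cos(a)),100-170*np.cos(a)+10*np.sin(a)])
for st in range(81,0,-9):
    d=g(np.radians(st-9))-g(np.radians(st)); print(st,'->',st-9,(d).round(1),'per row of 6',(d/6).round(2))
E
```

```text
time_s: 7.52
position: [0.6088, -0.1151, 0.2809]
tcp_rot: [[0.004, 0.288, 0.958], [-0.001, 0.958, -0.288], [-1.0, 0.0, 0.004]]
force: [3.8, -1.1, -1.1]
opening: 0.002
81 -> 72 [  4.7 -26.3] per row of 6 [ 0.78 -4.38]
72 -> 63 [  8.8 -25.2] per row of 6 [ 1.46 -4.21]
63 -> 54 [ 12.6 -23.6] per row of 6 [ 2.1  -3.93]
54 -> 45 [ 16.1 -21.3] per row of 6 [ 2.69 -3.55]
45 -> 36 [ 19.3 -18.5] per row of 6 [ 3.21 -3.09]
36 -> 27 [ 21.9 -15.3] per row of 6 [ 3.65 -2.55]
27 -> 18 [ 24.  -11.7] per row of 6 [ 4.01 -1.94]
18 -> 9 [25.6 -7.8] per row of 6 [ 4.26 -1.29]
9 -> 0 [26.5 -3.7] per row of 6 [ 4.41 -0.61]
```

```bash
python3 -m inch '{"dp":[[0.8,0,-4.4],[0.8,0,-4.4],[0.8,0,-4.4],[0.8,0,-4.4],[0.8,0,-4.4],[0.8,0,-4.4],[1.5,0,-4.2],[1.5,0,-4.2],[1.5,0,-4.2],[1.5,0,-4.2],[1.5,0,-4.2],[1.5,0,-4.2]],"yaw":[0,0,0,0,0,0,0,0,0,0,0,0]}'
python3 - <<'E'
from rig import bot
import cv2
c=bot.capture("scene")["color"][:,:,::-1]; cv2.imwrite(f"pics/scene5.png",c)
s=bot.read_state();print(s["position"],s["force"])
E
```

```text
time_s: 8.52
position: [0.5579, -0.0998, 0.2665]
tcp_rot: [[0.0, 0.288, 0.958], [-0.0, 0.958, -0.288], [-1.0, -0.0, 0.0]]
force: [1.4, -1.8, 0.5]
opening: 0.0
[ 0.55669028 -0.09929745  0.26607534] [ 0.97362252 -1.36601623 -0.21247744]
```

View pics/scene5.png

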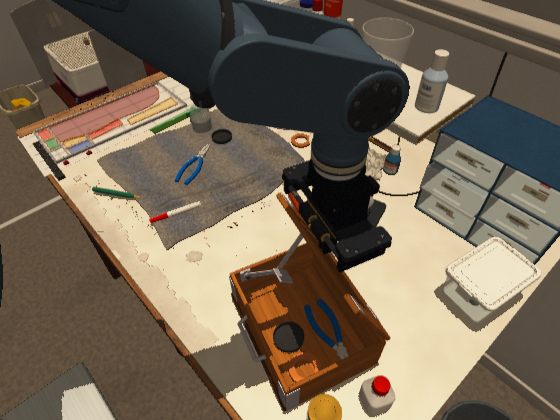

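```bash
python3 -m inch '{"dp":[[2.1,0,-3.9],[2.1,0,-3.9],[2.1,0,-3.9],[2.1,0,-3.9],[2.1,0,-3.9],[2.1,0,-3.9],[2.7,0,-3.6],[2.7,0,-3.6],[2.7,0,-3.6],[2.7,0,-3.6],[2.7,0,-3.6],[2.7,0,-3.6],[3.2,0,-3.1],[3.2,0,-3.1],[3.2,0,-3.1],[3.2,0,-3.1],[3.2,0,-3.1],[3.2,0,-3.1]],"yaw":[0,0,0,0,0,0,0,0,0,0,0,0,0,0,0,0,0,0]}'
python3 - <<'E'
from rig import bot
import cv2
from h import *
c=bot.capture("scene")["color"][:,:,::-1]; cv2.imwrite(f"pics/scene6.png",c)
s=bot.read_state();p=s["position"];R=np.array(s["tcp_rot"]);print(p,s["force"])
tip=R@np.array([.011,0,-.0095])+p
for f in(36,40):print('to press pt',f,(R.T@(lid(f,.17,0,.01)-tip)*1000).round(1))
E
```

```text
time_s: 10.07
position: [0.4972, -0.0814, 0.2184]
tcp_rot: [[0.0, 0.288, 0.958], [0.0, 0.958, -0.288], [-1.0, 0.0, 0.0]]
force: [1.0, -0.5, -0.1]
opening: 0.004
[ 0.49593041 -0.08089513  0.2177564 ] [ 1.97028154 -0.7900872  -0.13172751]
to press pt 36 [-1.2  0.1  4.4]
to press pt 40 [-10.2   0.1  12.3]
```

View pics/scene6.png

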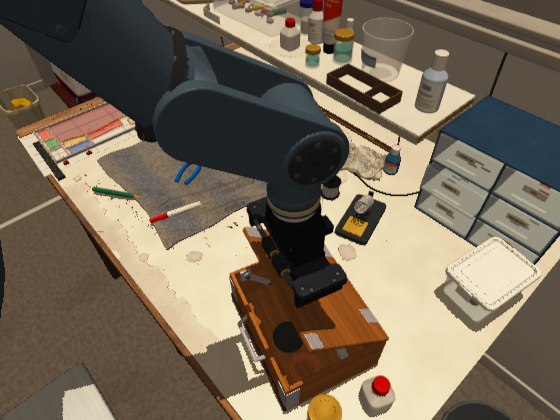

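```bash
python3 -m inch '{"dp":[[3.7,0,-2.5],[3.7,0,-2.5],[3.7,0,-2.5],[3.7,0,-2.5],[3.7,0,-2.5],[3.7,0,-2.5],[4,0,-1.9],[4,0,-1.9],[4,0,-1.9],[4,0,-1.9],[4,0,-1.9],[4,0,-1.9],[3.5,0,-1],[3.2,0,-1],[3.2,0,-1],[3.2,0,-1],[3.2,0,-1],[3.2,0,-0.9],[3,0,-0.8],[3,0,-0.8]],"yaw":[0,0,0,0,0,0,0,0,0,0,0,0,0,0,0,0,0,0,0,0]}'
python3 - <<'E'
from rig import bot
import cv2
from h import *
c=bot.capture("scene")["color"][:,:,::-1]; cv2.imwrite(f"pics/scene7.png",c)
s=bot.read_state();p=s["position"];R=np.array(s["tcp_rot"]);print(p,s["force"])
tip=R@np.array([.011,0,-.0095])+p
for f in(9,0):print('to press pt',f,(R.T@(lid(f,.17,0,.01)-tip)*1000).round(1))
E
```

```text
time_s: 11.78
position: [0.4651, -0.0719, 0.1468]
tcp_rot: [[0.001, 0.288, 0.958], [-0.0, 0.958, -0.288], [-1.0, -0.0, 0.001]]
force: [1.0, -1.2, 1.5]
opening: 0.004
[ 0.46456304 -0.07167079  0.14632142] [ 0.45312305 -0.02032617 -0.07489778]
to press pt 9 [-1.1  0.3  2.4]
to press pt 0 [25.3  0.3 -1.2]
```

View pics/scene7.png

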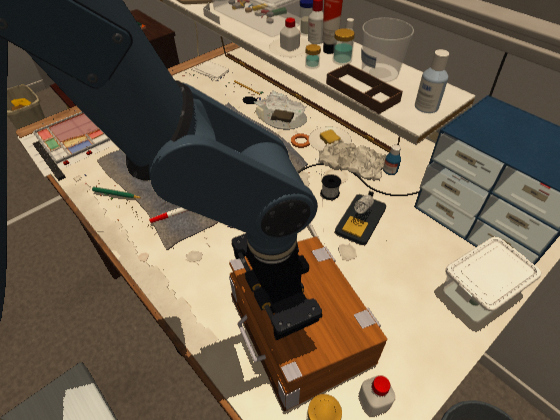

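Nearly shut (about 9° left). I'll go on more slowly.

```bash
python3 -m inch '{"dp":[[2,0,0],[2,0,0],[2,0,0],[2,0,0],[1.5,0,0],[1.5,0,0],[1.5,0,0],[1.5,0,0],[1.5,0,0],[1.2,0,0],[1.2,0,0],[1.2,0,0],[1,0,0],[1,0,0],[0.8,0,0],[0.8,0,0],[0.6,0,0],[0.6,0,0]],"yaw":[0,0,0,0,0,0,0,0,0,0,0,0,0,0,0,0,0,0]}'
```

```text
time_s: 13.33
position: [0.4649, -0.0718, 0.1231]
tcp_rot: [[-0.0, 0.288, 0.958], [-0.0, 0.958, -0.288], [-1.0, -0.0, -0.0]]
force: [-0.4, -0.3, 1.4]
opening: 0.004
```

```bash
python3 -m inch '{"dp":[[0.6,0,0],[0.6,0,0],[0.6,0,0],[0.6,0,0],[0.6,0,0],[0.6,0,0],[0,0,0]],"yaw":[0,0,0,0,0,0,0]}'
```

```text
time_s: 13.92
position: [0.4649, -0.0718, 0.1212]
tcp_rot: [[0.001, 0.287, 0.958], [-0.0, 0.958, -0.287], [-1.0, -0.0, 0.001]]
force: [-4.0, 0.4, 16.9]
opening: 0.002
```

```bash
python3 -m inch '{"dp":[[0.3,0,0],[0,0,0],[-2,0,0],[-4,0,0],[-8,0,0],[-14,0,0],[-20,0,0],[-24,0,0],[-20,8,0],[-14,20,0],[-6,30,0],[0,34,0],[0,34,0],[0,34,0],[0,30,0],[0,20,0],[0,8,0],[0,0,0]],"yaw":[0,0,0,0,0,0,0,0,0,0,0,0,0,0,0,0,0,0]}'
python3 - <<'E'
from rig import bot
import cv2
for n in ["scene","top"]:
    c=bot.capture(n)["color"][:,:,::-1]
    c=c[190:410,210:420] if n=="scene" else c[170:340,270:480]
    cv2.imwrite(f"pics/{n}8.png",cv2.resize(c,None,fx=2.7,fy=2.7))
s=bot.read_state(); print(s["position"],s["force"])
from h import *
for y in(.13,-.13):
  for d in (0,.2): print(y,d,(proj('scene',lid(0,d,y,.01))-[210,190])*2.7,(proj('scene',lid(0,d,y,.0))-[210,190])*2.7)
E
```

```text
time_s: 15.42
position: [0.5279, 0.1384, 0.2313]
tcp_rot: [[0.0, 0.285, 0.959], [0.0, 0.959, -0.285], [-1.0, 0.0, 0.0]]
force: [0.2, -0.4, 0.2]
opening: 0.007
[0.52715654 0.13635973 0.23114828] [ 0.30936182  0.06986201 -0.26585848]
0.13 0 [288.40057144 122.11828336] [287.72779492 129.95679114]
0.13 0.2 [ 51.66158806 214.49784261] [ 53.09182385 222.02399419]
-0.13 0 [481.77856328 403.02578964] [478.95804022 409.65953438]
-0.13 0.2 [204.92499854 540.9265974 ] [204.97383605 546.56444141]
```

View pics/scene8.png

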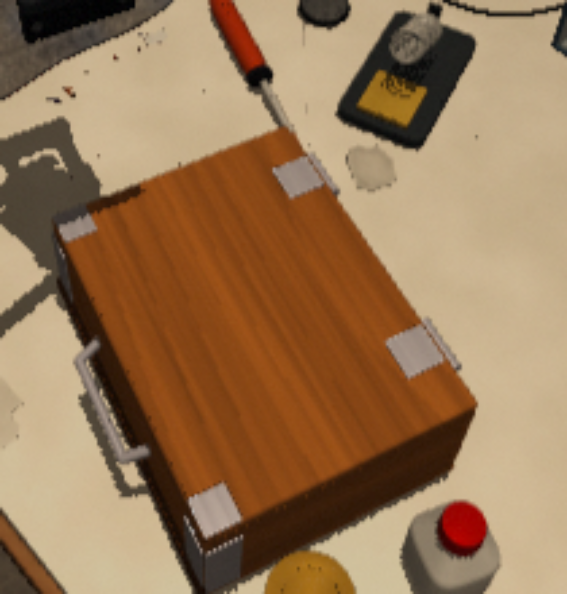

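View pics/top8.png

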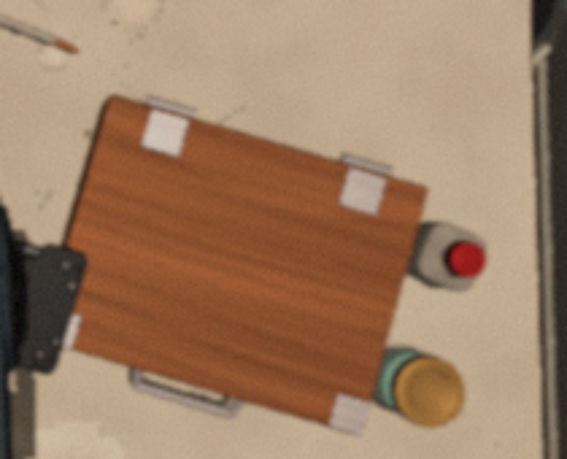

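The lid is flush on the rim with no gap showing. Its front corners are at about (58,217) and (203,538) in the scene crop, against a predicted (52,214) and (205,541). The robot is clear of the chest.

```bash
python3 -c "
from rig import bot
print(bot.hand_in())"
```

```text
the job is handed in; nothing more can be done
None
```

The lid is fully shut and the job was handed in at about 15.5 s of the 48 s allowed. The hand-in reports no verdict.

- **Stay:** I pressed the thumb tab about 33 mm down with the closed fingertips, at about 8 N vertically. The stay folded, and the lid came in to about 81° from shut. It stayed folded when I let go.
- **Lid:** I brought it down from behind at `lid_press`, at about 50 mm/s and slowing to about 7 mm/s before it met the rim. Contact forces read at the end of each move stayed under about 4 N until the final seating, which read 17 N. I then added a 0.3 mm nudge before lifting; I did not read the force during it.
- **Last checks:**
  - The fingertips stopped at a height of 110 mm, which is the shut height given.
  - The pictures show the lid flush on the rim, with its front corners within a few millimetres of where I predicted them.
  - The arm stands clear of the chest and the force reads about zero.
- **Disagreements:** None of the checks failed. My fit of the chest's position was off by up to about 4 mm at some corners, which did not affect the result.

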